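Snap the chip pail's lid shut

TASK

The lid of the wood-chip pail on the porch shelf lies in place but is not snapped on. With your fingertips, press down around the lid's rim, section by section, until all six sections have clicked shut; one is down already. Only press: do not pick up, tip or shove the pail, and leave the other things on the shelf where they are.

Things in the scene. Friction and masses are not known exactly. Their poses are not given: they have to be found in the camera images.
- pail: loose cream pail, green lid, 0.9 kg, 142 mm across the foot, 137 mm high once snapped shut. Origin: centre of its underside, z up. The lid: a flat disc (radius 59 mm, 131 mm up) in a rim of radius 60 to 87 mm, slit into six sections; section k is centred k x 60 degrees counter-clockwise from the pail's x axis. An orange seal band on the pail shows below any section that is still up
- press0 (a point): point to press with a fingertip on lid rim section 0: on top of it, on its middle line, 80 mm from the pail's axis, 7 mm in from the outer edge. 137 mm above the slab when the section is snapped down, about 142 mm when it is up (its outer edge is then about 145 mm up). Sections are about 80 mm long around the rim
- press1 (a point): the same point on lid rim section 1
- press2 (a point): the same point on lid rim section 2
- press3 (a point): the same point on lid rim section 3
- press4 (a point): the same point on lid rim section 4
- press5 (a point): the same point on lid rim section 5
- sec0 (a joint): how far rim section 0 stands up, rad: 0 = snapped down flat, 0.28 = unsnapped, outer edge about 7.5 mm high. It bends at its inner edge, so pressing its top straight down closes it: it resists with up to about 12 N at the press point, passes the bead half-way (0.14) and then snaps down by itself onto a firm stop and stays; let go earlier it springs up again. Section 4 is down at the start
- sec1 (a joint): the same for rim section 1
- sec2 (a joint): the same for rim section 2
- sec3 (a joint): the same for rim section 3
- sec4 (a joint): the same for rim section 4
- sec5 (a joint): the same for rim section 5
- plate_low: lower of two stacked white enamel pie plates with blue rims, 230 mm across, 32 mm high; origin: centre of its underside. Not part of the work
- plate_top: upper, smaller pie plate lying inside the lower one, 200 mm across, its rim 35 mm above the slab; origin: centre of its underside. Not part of the work
- tongs: steel tongs with blue silicone grips and heads, lying closed, 250 x 55 x 18 mm; origin: middle, on the slab; x along them. Not part of the work
- keeper: white ceramic garlic keeper with vent holes, lid and steel wire swing latch, 110 mm across, 113 mm high; origin: centre of its underside. Not part of the work
- paddle: short flat bamboo paddle, 275 x 62 x 8 mm; origin: near its middle, on the slab; x along it towards the blade. Not part of the work
- grip: loose handle of the chimney starter: dark wooden bar 110 mm long along y between two steel straps that run 70 mm along x, 28 mm high; origin: under the middle of the bar. Not part of the work
- rub_jar: small amber glass jar with steel cap, 58 mm across, 95 mm high; origin: centre of its underside. Not part of the work

How it is judged:
By the outcome, as a careful person would: the job done as asked, in the order asked, and still so for the second after the job is handed in, with the robot touching nothing.
It also fails if it takes over 64 s, if anything falls off the work surface, if the arm or the gripper's body presses on something with over 40 N, if the wrist force passes 120 N, or if a joint passes its speed limit or range.

ROBOT

A 6-joint arm with a two-finger parallel gripper is mounted at the origin on the work surface. World frame = base frame: x ahead of the robot, y to its left, z up, the work surface at z = 0. Lengths are in m, angles in degrees, forces in N, time in s.
With the tool pointing down it reaches from about 0.325 to 0.85 m from the base axis. Payload 15.5 kg.
Tool frame: the origin (TCP) lies at the very end of the fingers, on their centre line; the grasp point (between the pads) lies arm.grip_depth behind it (arm.grip_depth is the distance from the TCP to the grasp point, in m); z points along the fingers, y is the direction in which the jaws open and shut (so a half turn about z gives the same grasp; the last joint's range is limited). The gripper opens to 91 mm and grips with 3 to 60 N. Pads are 32 mm wide; open, the fingers measure 118 mm over their backs; the gripper's body (76 mm by 178 mm) begins 60 mm behind the grasp point.
Start: joints at [65.117, 28.281, 77.091, -0, 74.628, -5.472], TCP at [0.208, 0.589, 0.214] pointing down, gripper open.
Joint ranges: [-166.48, 166.48], [-47.26, 123.95], [12.59, 153.08], [-70.14, 250.14], [6.76, 159.57], [-176.63, 176.63]. Speed limits (degrees/s): [108.29, 108.29, 147.25, 172.46, 172.46, 172.46].

INTERFACE

Orientations are given as a 3x3 rotation matrix whose columns are the frame's x, y, z axes.
In Python, from rig import arm gives the robot as it stands. Calls block until the motion is done:
- arm.move_to(position, orientation): joint-space move of the TCP to a pose.
- arm.move_l(position, orientation=None, feed=0.15): straight line of the TCP; orientation=None keeps the orientation; feed is the mean speed in m/s.
- arm.move_joints(angles): joint-space move.
- arm.grip(opening): finger opening in m; the grip force is fixed at half the most; returns when the fingers have stopped.
- arm.sleep(seconds).
- arm.solve_ik(position, orientation): joint angles nearest the present ones, or None.
- arm.snapshot(name): name is "scene" or "side" or "wrist"; returns the picture (384x512x3 uint8, red, green, blue); there is no depth.
- arm.get_calibration(name): a dict with "intrinsics" (3x3 intrinsics, pixels), "cam_to_world" (4x4, takes a point from camera to world coordinates). Camera axes: x right, y down, z forward; pixel columns grow to the right and rows downward; lengths in m; the calibration is good to about 2 mm. A picture is of the moment at which its call begins: read the wrist's pose just before it. get_calibration takes no time and is no camera call; for the wrist camera it gives the pose at the moment of the call.
A pose or a line that the arm cannot do raises arm.Unreachable and nothing moves.
- arm.sign_off(): hands the job in, once; it reports no verdict.
Readings, each from a call of its own:
- arm.current_t(): time.
- arm.current_joint_positions(): joint angles.
- arm.current_dq(): joint speeds.
- arm.current_tau(): joint torques, N m.
- arm.current_ee_pos(): TCP position.
- arm.current_tool_rot(): TCP orientation.
- arm.current_force(): force on the tool from outside, world axes, zero at the start.
- arm.current_torque(): the same for the moment, N m.
- arm.current_width(): finger opening in m.
Only numpy, scipy, OpenCV 4.12 (cv2) and the standard library are available. Lean on these libraries where they do the work, as an engineer would, in place of code of your own. Each camera call takes 0.05 s, during which the arm holds its last target.

## Working session

There is one attempt and no reset: what is moved stays moved. The work goes in short steps, each a Python script; the robot and the scene stay as the last script left them, time stands still between calls to the robot, and variables do not carry over. Pictures are saved under pics/ and viewed, and the job is handed in when it is done.

```bash
ls; mkdir -p pics; python3 - <<'E'
from rig import arm
import cv2,numpy as np
for n in ["scene","side","wrist"]:
    c=arm.get_calibration(n); im=arm.snapshot(n)
    cv2.imwrite(f"pics/{n}0.png",im[:,:,::-1]); print(n,np.round(c["intrinsics"],1).tolist(),np.round(c["cam_to_world"],3).tolist())
print(arm.current_t(),arm.grip_depth,arm.current_force())
E
```

```text
pics
scene [[412.3, 0.0, 258.8], [0.0, 412.3, 193.4], [0.0, 0.0, 1.0]] [[-0.617, 0.512, -0.597, 1.359], [0.787, 0.391, -0.478, 0.64], [-0.011, -0.765, -0.644, 0.991], [0.0, 0.0, 0.0, 1.0]]
side [[346.6, 0.0, 256.0], [0.0, 346.6, 189.2], [0.0, 0.0, 1.0]] [[0.757, -0.447, 0.476, 0.043], [-0.653, -0.505, 0.565, -0.575], [-0.012, -0.738, -0.674, 0.817], [0.0, 0.0, 0.0, 1.0]]
wrist [[279.0, 0.0, 259.1], [0.0, 279.0, 193.0], [0.0, 0.0, 1.0]] [[0.333, 0.914, 0.233, 0.141], [0.943, -0.323, -0.083, 0.612], [-0.001, 0.248, -0.969, 0.385], [0.0, 0.0, 0.0, 1.0]]
0.15 0.0188 [0.32560236 0.15774749 0.49474699]
```

View pics/scene0.png

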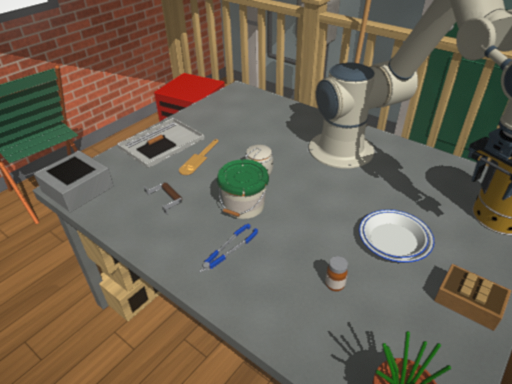

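View pics/side0.png

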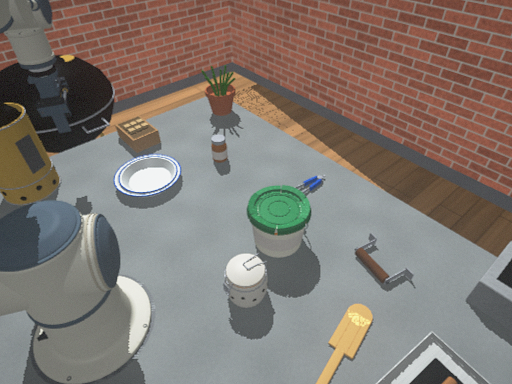

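View pics/wrist0.png

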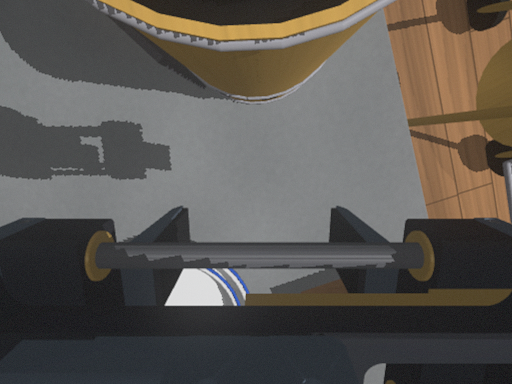

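The scene and side views show the green lid at about (243,178) and (279,209). The keeper is next to the pail, on the robot's side. I'll locate the pail and enlarge the crops.

```bash
cat > h.py <<'E'
import numpy as np,cv2
def ray(c,u,v,z):
    K=np.array(c["intrinsics"]);T=np.array(c["cam_to_world"])
    d=T[:3,:3]@np.linalg.solve(K,[u,v,1]);o=T[:3,3]
    return o+d*(z-o[2])/d[2]
def proj(c,p):
    K=np.array(c["intrinsics"]);T=np.array(c["cam_to_world"])
    q=K@(T[:3,:3].T@(np.atleast_2d(p)-T[:3,3]).T);return (q[:2]/q[2]).T
E
python3 - <<'E'
from h import *
from rig import arm
for n,p in (("scene",(243,178)),("side",(279,209))):
    c=arm.get_calibration(n);print(n,ray(c,*p,.138).round(4))
    im=cv2.imread(f"pics/{n}0.png");x,y=p
    cv2.imwrite(f"pics/{n}0c.png",cv2.resize(im[y-50:y+60,x-60:x+60],None,fx=5,fy=5,interpolation=cv2.INTER_CUBIC))
E
```

```text
scene [ 0.5372 -0.0842  0.138 ]
side [ 0.5166 -0.1088  0.138 ]
```

View pics/scene0c.png

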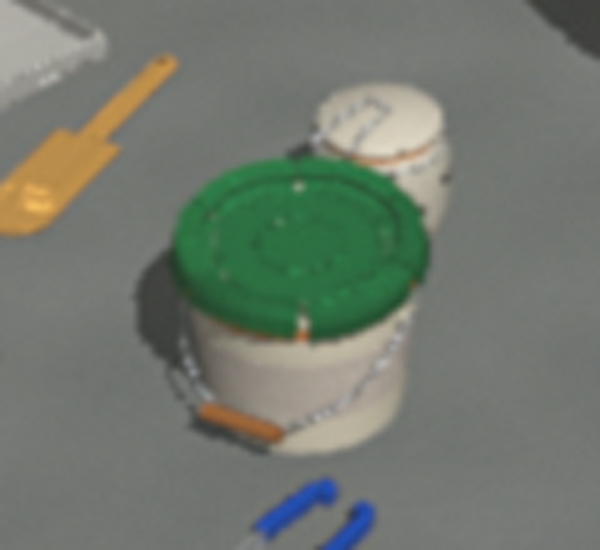

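View pics/side0c.png

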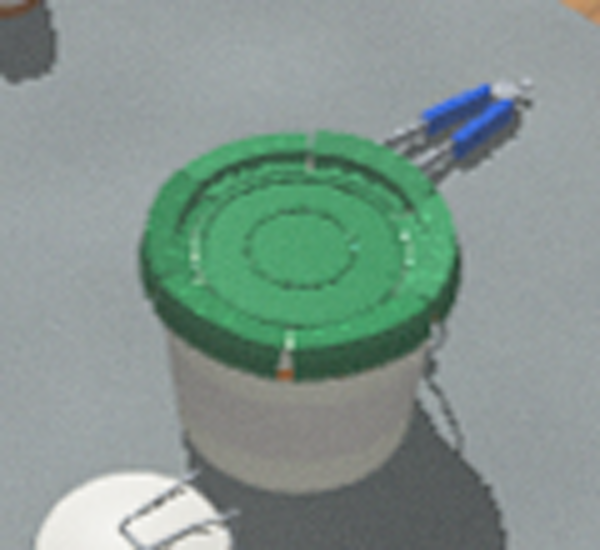

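```bash
python3 - <<'E'
from h import *
from rig import arm
cs,cd=arm.get_calibration("scene"),arm.get_calibration("side")
for z in (.131,.12,.11): print(z,ray(cs,243,176.3,z).round(4),ray(cd,279,209,z).round(4))
# rim circle overlay
for n,c in (("scene",cs),("side",cd)):
    im=cv2.imread(f"pics/{n}0.png")
    im=cv2.resize(im,None,fx=1.5,fy=1.5)
    print(n,proj(c,[[0,0,0],[.525,-.097,.131],[.525,-.097,0]]).round(1).tolist())
E
```

```text
0.131 [ 0.5232 -0.0961  0.131 ] [ 0.5214 -0.104   0.131 ]
0.12 [ 0.5125 -0.1056  0.12  ] [ 0.5291 -0.0964  0.12  ]
0.11 [ 0.5028 -0.1141  0.11  ] [ 0.5361 -0.0896  0.11  ]
scene [[340.1, 149.1], [242.5, 176.5], [243.8, 205.2]]
side [[95.0, 323.7], [278.2, 207.0], [276.9, 237.4]]
```

```bash
python3 - <<'E'
from h import *
from rig import arm
R0=arm.current_tool_rot();print(R0.round(3))
c=arm.get_calibration("wrist")
T=np.array(c["cam_to_world"]);print("cam in tool",(R0.T@(T[:3,3]-arm.current_ee_pos())).round(3))
from scipy.spatial.transform import Rotation as Ro
# rotate so that tool y -> +-x world
a=np.degrees(np.arctan2(R0[1,1],R0[0,1])); print(a)
for tgt in (0,180):
    R=Ro.from_euler('z',tgt-a,degrees=True).as_matrix()@R0
    t=np.array([.522,-.100,.26])+R[:,0]*np.sign((R0.T@(T[:3,3]-arm.current_ee_pos()))[0])*-.09
    print(tgt,t,arm.solve_ik(t,R))
E
```

```text
[[-0.943  0.332 -0.   ]
 [ 0.332  0.943 -0.001]
 [ 0.    -0.001 -1.   ]]
cam in tool [ 0.07  -0.    -0.172]
70.5880696242979
0 [ 0.52199999 -0.19        0.25998972] [-2.61492675e+01  2.02065770e+01  8.32336371e+01 -1.70441500e-02
  7.66084042e+01 -2.61453100e+01]
180 [ 0.52200001 -0.01        0.25998972] [-7.65259658e+00  1.73287900e+01  8.77195964e+01  3.10982170e-04
  7.49002471e+01  1.72347325e+02]
```

```bash
python3 - <<'E'
from h import *
from rig import arm
import json
R=np.array([[0,1,0],[1,0,0],[0,0,-1.]])
arm.grip(0.0)
arm.move_to([.522,-.19,.27],R)
c=arm.get_calibration("wrist");im=arm.snapshot("wrist")
json.dump({k:np.array(v).tolist() for k,v in c.items()},open("cw1.json","w"))
cv2.imwrite("pics/w1.png",im[:,:,::-1])
cv2.imwrite("pics/w1b.png",cv2.resize(im[:,:,::-1],(800,600),interpolation=cv2.INTER_CUBIC))
print(arm.current_t(),arm.current_ee_pos(),arm.current_width(),arm.current_force())
E
```

```text
4.525 [ 0.52220255 -0.18941496  0.26994457] 0.0005477223304371157 [ 0.14515089 -0.27860226  0.35946535]
```

View pics/w1b.png

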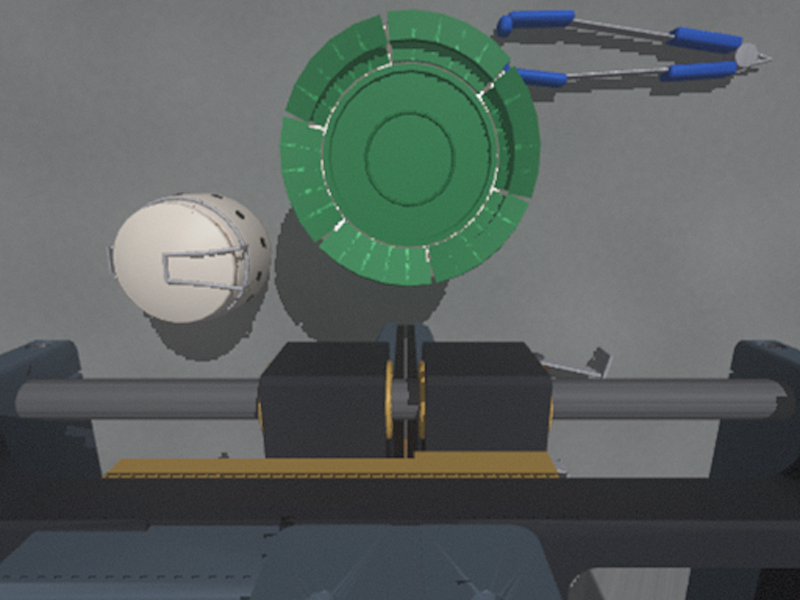

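```bash
python3 - <<'E'
from h import *
import json
c=json.load(open("cw1.json"));im=cv2.imread("pics/w1.png")
out=np.array([(386,14),(509,68),(530,197),(432,283),(320,243),(286,115)])*.64
inn=np.array([(390,66),(480,95),(497,188),(428,248),(343,222),(322,127)])*.64
P=np.array([ray(c,*p,.133) for p in inn]);Q=np.array([ray(c,*p,.143) for p in out])
from scipy.optimize import least_squares
r=least_squares(lambda x:np.hypot(*(P[:,:2]-x[:2]).T)-x[2],[.52,-.1,.06]).x
rq=least_squares(lambda x:np.hypot(*(Q[:,:2]-x[:2]).T)-x[2],[.52,-.1,.087]).x
print(r.round(4),rq.round(4))
for p in (P,Q):
    a=np.degrees(np.arctan2(*(p[:,:2]-(r[:2]+rq[:2])/2).T[::-1]));print(a.round(1),(a%60).round(1))
    print((np.hypot(*(p[:,:2]-(r[:2]+rq[:2])/2).T)).round(4))
cv2.imwrite("pics/w1c.png",cv2.resize(im[0:195,170:360],None,fx=3.05,fy=3.05,interpolation=cv2.INTER_CUBIC))
E
```

```text
[ 0.5248 -0.1013  0.0612] [ 0.5247 -0.1002  0.0833]
[ 102.5   41.8  -16.6  -77.5 -138.7  160. ] [42.5 41.8 43.4 42.5 41.3 40. ]
[0.0593 0.0612 0.0624 0.0604 0.0619 0.0619]
[ 100.    41.5  -16.5  -79.2 -138.4  161.1] [40.  41.5 43.5 40.8 41.6 41.1]
[0.0852 0.082  0.0835 0.0837 0.0819 0.0835]
```

View pics/w1c.png

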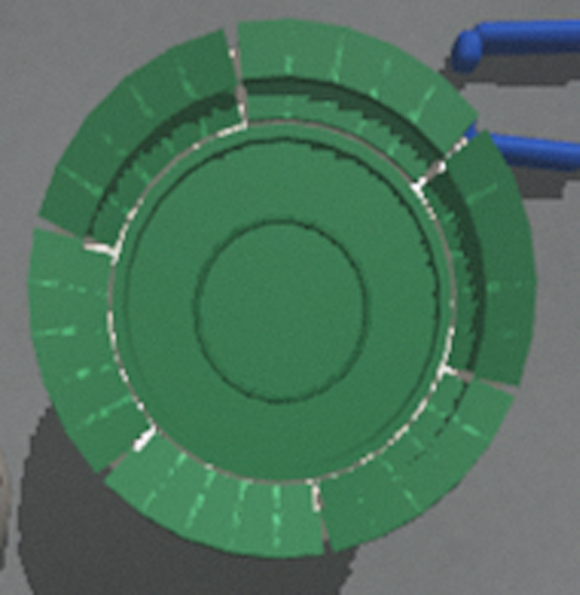

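```bash
cat > press.py <<'E'
from h import *
from rig import arm
import time
C=np.array([.5247,-.1008]);A0=11.7
R=np.array([[0,1,0],[1,0,0],[0,0,-1.]])
def press(ang,C=C,r=.079,zend=.1365,fmax=22):
    a=np.radians(ang);x,y=C+r*np.array([np.cos(a),np.sin(a)])
    p=arm.current_ee_pos()
    if p[2]<.16: arm.move_l([p[0],p[1],.17],R)
    arm.move_l([x,y,.170],R,feed=.2)
    arm.move_l([x,y,.150],R,feed=.08)
    f0=arm.current_force();log=[]
    for z in np.arange(.147,zend-1e-6,-.0015):
        arm.move_l([x,y,z],R,feed=.03)
        f=arm.current_force()-f0; log.append((round(arm.current_ee_pos()[2]*1e3,1),*f.round(1)))
        if f[2]>fmax: break
    arm.move_l([x,y,.165],R,feed=.1)
    print(ang,"t",round(arm.current_t(),2),*[tuple(map(float,l)) for l in log])
E
python3 - <<'E'
from press import *
press(A0-60)
E
```

```text
-48.3 t 8.1 (147.2, 0.1, -0.7, -0.3) (145.5, 0.1, -0.2, 0.5) (144.0, -0.5, 0.5, 1.1) (142.5, -0.2, -0.3, 0.2) (140.8, 0.4, -0.4, 0.4) (139.2, -0.1, -0.3, -0.3) (137.8, 0.4, 1.2, 0.5) (137.1, -3.0, 1.7, 10.2)
```

No resistance until 137 mm, so this looks like the section that was already down, section 4. I'll carry on around the rim.

```bash
python3 - <<'E'
from press import *
press(A0)
press(A0+60)
E
```

```text
11.7 t 11.47 (147.1, 0.3, 0.1, -0.7) (145.5, -0.9, -0.1, -0.8) (144.1, 1.5, 1.1, 1.3) (142.6, 0.9, -0.1, 0.7) (140.8, -0.5, -0.1, -1.1) (139.2, -0.8, 0.8, -0.6) (137.8, -1.4, 0.8, -0.4) (137.1, -3.7, 1.8, 9.2)
71.7 t 14.85 (147.1, -0.2, -1.1, 0.5) (145.6, 1.0, -0.2, 1.1) (143.9, -0.8, -0.5, 1.0) (142.4, 1.1, -0.3, 0.2) (140.9, -0.6, -0.7, 0.4) (139.4, -0.7, -0.5, 0.3) (137.9, -0.9, -0.2, 0.8) (137.0, -2.8, -1.0, 11.2)
```

All three sections gave the same reading, which is suspicious, so I'll look.

```bash
python3 - <<'E'
from press import *
import json
arm.move_l([.5247,-.19,.27],R,feed=.25)
for n in ("wrist","scene","side"):
    c=arm.get_calibration(n);im=arm.snapshot(n)[:,:,::-1]
    if n=="wrist": json.dump({k:np.array(v).tolist() for k,v in c.items()},open("cw2.json","w"));im=im[0:195,170:360]
    if n=="scene": im=im[128:236,183:303]
    if n=="side": im=im[159:269,219:339]
    cv2.imwrite(f"pics/{n}2.png",cv2.resize(im,None,fx=3.05 if n=="wrist" else 5,fy=3.05 if n=="wrist" else 5,interpolation=cv2.INTER_CUBIC))
print(arm.current_t(),arm.current_width())
E
```

```text
15.9333 0.00021284740685694264
```

View pics/wrist2.png

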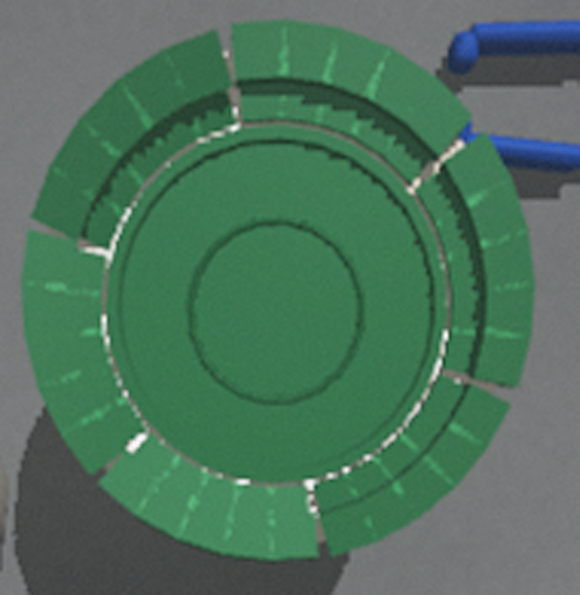

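View pics/scene2.png

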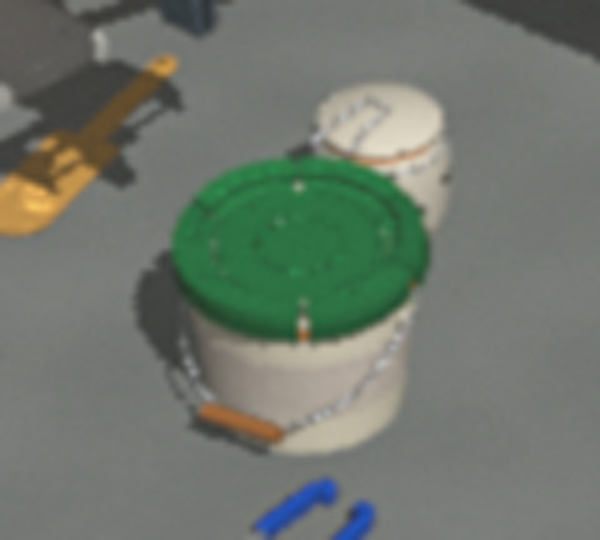

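View pics/side2.png

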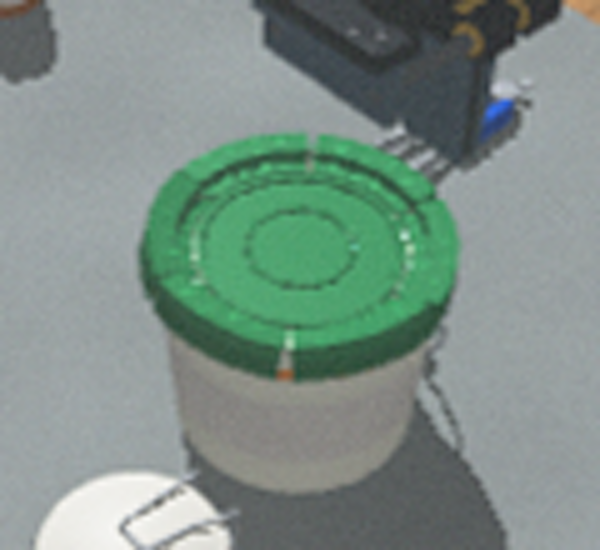

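```bash
python3 - <<'E'
from press import *
import json
c1=json.load(open("cw1.json"));im1=cv2.imread("pics/w1.png")
c2=json.load(open("cw2.json"));im2=cv2.resize(cv2.imread("pics/wrist2.png"),(190,195),interpolation=cv2.INTER_AREA)
for k in range(6):
    o=[]
    for c,im,off in ((c1,im1,(0,0)),(c2,im2,(170,0))):
        a=np.radians(A0-240+0+60*np.array([k])+np.linspace(-20,20,30)[:,None]).ravel()
        pts=np.array([[*(C+r*np.array([np.cos(t),np.sin(t)])),.14] for t in a for r in (.07,.074,.078)])
        uv=(proj(c,pts)-off).round().astype(int); v=im[uv[:,1],uv[:,0]]
        o.append(np.median(v,0).tolist())
    print(A0-240+60*k,o)
a=cv2.imread("pics/scene0c.png")[250:380,150:450];b=cv2.imread("pics/scene2.png")[250:380,150:450]
s=cv2.imread("pics/side0c.png")[220:400,120:480];s2=cv2.imread("pics/side2.png")[220:400,120:480]
cv2.imwrite("pics/cmp.png",np.vstack([np.hstack([cv2.resize(a,(395,171)),cv2.resize(b,(395,171))]),np.hstack([cv2.resize(s,(395,197)),cv2.resize(s2,(395,197))])]))
E
```

```text
-228.3 [[74.0, 108.0, 54.0], [73.0, 107.0, 54.0]]
-168.3 [[87.0, 127.0, 65.0], [87.0, 127.0, 64.5]]
-108.30000000000001 [[96.0, 139.0, 72.0], [96.0, 138.0, 71.0]]
-48.30000000000001 [[86.0, 125.0, 63.0], [78.0, 117.0, 57.0]]
11.699999999999989 [[73.0, 108.0, 54.0], [81.0, 120.0, 60.0]]
71.69999999999999 [[88.5, 126.0, 67.0], [88.0, 126.0, 66.0]]
```

View pics/cmp.png

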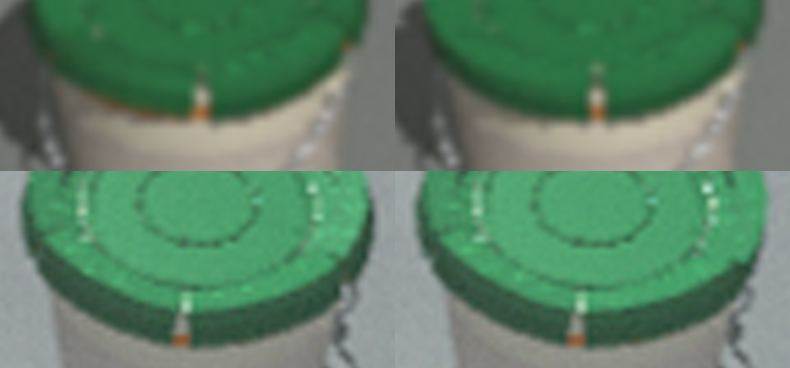

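Shading changed on the −48° and 11.7° sections, and the orange under 11.7° is gone, so both have snapped. The 71.7° section looks the same as before, so that's the one that was already shut. I'll press the remaining three.

```bash
python3 - <<'E'
from press import *
import json
for k in (2,3,4): press(A0+60*k)
arm.move_l([.5247,-.19,.27],R,feed=.25)
for n in ("wrist","scene","side"):
    c=arm.get_calibration(n);im=arm.snapshot(n)[:,:,::-1]
    if n=="wrist": json.dump({k:np.array(v).tolist() for k,v in c.items()},open("cw3.json","w"));im=im[0:195,170:360]
    if n=="scene": im=im[128:236,183:303]
    if n=="side": im=im[159:269,219:339]
    cv2.imwrite(f"pics/{n}3.png",cv2.resize(im,None,fx=3.05 if n=="wrist" else 5,fy=3.05 if n=="wrist" else 5,interpolation=cv2.INTER_CUBIC))
print(arm.current_t())
c1=json.load(open("cw1.json"));im1=cv2.imread("pics/w1.png")
c2=json.load(open("cw3.json"));im2=cv2.resize(cv2.imread("pics/wrist3.png"),(190,195),interpolation=cv2.INTER_AREA)
for k in range(6):
    o=[]
    for c,im,off in ((c1,im1,(0,0)),(c2,im2,(170,0))):
        a=np.radians(A0-240+60*k+np.linspace(-20,20,30))
        pts=np.array([[*(C+r*np.array([np.cos(t),np.sin(t)])),.14] for t in a for r in (.07,.074,.078)])
        uv=(proj(c,pts)-off).round().astype(int); o.append(np.median(im[uv[:,1],uv[:,0]],0).tolist())
    print(round(A0-240+60*k,1),o)
E
```

```text
131.7 t 19.85 (147.1, 0.1, -0.2, 0.4) (145.5, 0.2, 0.3, -0.5) (143.9, 0.6, 0.1, 0.7) (142.4, 0.7, 0.5, 0.4) (140.9, 0.2, -0.7, -0.5) (139.4, 0.2, -0.4, 0.6) (137.9, 0.1, -0.8, 0.2) (137.0, -3.9, 0.5, 14.1)
191.7 t 23.23 (147.1, -0.2, -0.1, -0.1) (145.5, 1.0, -0.2, -0.1) (144.0, 1.2, 0.1, -0.1) (142.4, 0.4, 0.7, -0.0) (140.9, 1.2, 0.3, -0.1) (139.4, 1.2, -0.5, 0.2) (137.9, 0.9, 0.6, 1.6) (137.0, -2.3, 1.4, 15.4)
251.7 t 26.6 (147.1, -0.9, -1.4, -0.2) (145.5, -0.4, -0.3, -0.8) (144.0, -0.3, -1.1, -0.5) (142.7, -0.8, -2.3, 3.5) (140.9, -0.1, -1.9, -0.4) (139.3, -0.3, 0.1, -0.7) (137.8, -0.6, -0.6, -0.5) (137.0, -3.5, 1.5, 11.2)
27.3333
-228.3 [[74.0, 108.0, 54.0], [84.0, 121.0, 62.0]]
-168.3 [[87.0, 127.0, 65.0], [80.0, 118.0, 59.0]]
-108.3 [[96.0, 139.0, 72.0], [77.0, 115.0, 55.0]]
-48.3 [[86.0, 125.0, 63.0], [79.0, 117.5, 58.0]]
11.7 [[73.0, 108.0, 54.0], [82.0, 121.0, 60.0]]
71.7 [[88.5, 126.0, 67.0], [89.0, 127.0, 67.0]]
```

View pics/wrist3.png

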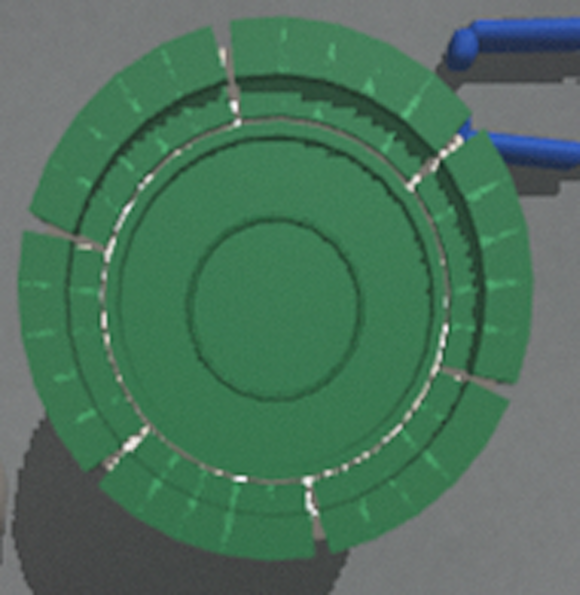

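View pics/scene3.png

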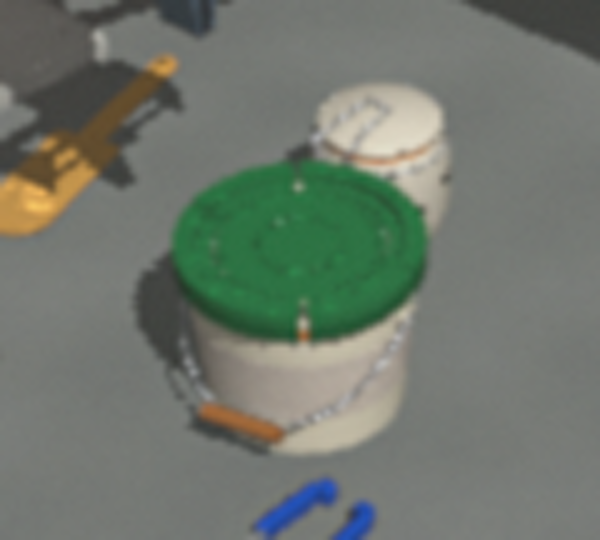

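View pics/side3.png

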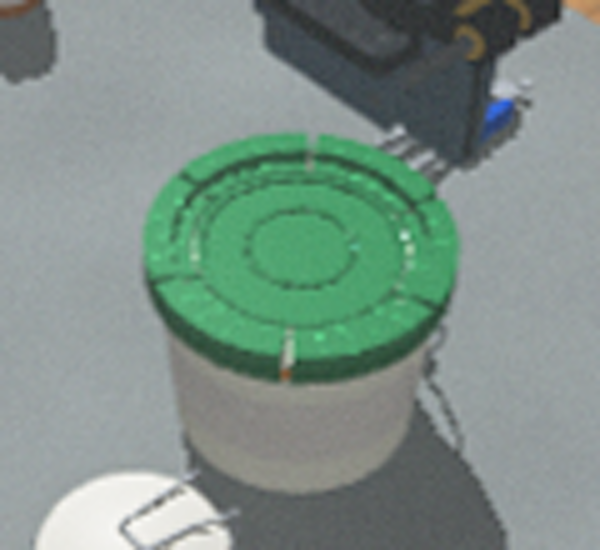

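```bash
python3 - <<'E'
from rig import arm
print(arm.current_force().round(1),arm.current_t());arm.sign_off()
E
```

```text
[ 0.3 -0.5 -0.9] 27.3333
the job is handed in; nothing more can be done
```

All six lid sections look shut, and I handed the job in at 27.3 s with the arm clear of the pail. I pressed each section with the closed fingertips, 79 mm from the pail's axis. That includes the one that was already down, because I couldn't tell which it was at the start.

- **Seating:** Every press ended on a firm stop at about 137 mm, at 9–15 N. The five sections that had been up changed shade in the wrist view and now match across the rim. The already-shut one (section 4, at about 72°) looked the same before and after.
- **Seal band:** The last scene and side pictures show orange only in the narrow slits between sections. The strip that had shown under the section at about 12° is gone. In both pictures the pail, keeper and tongs look to be where they were. I took no last picture of the plates, jar or loose handle, and the arm stayed clear of them.
- **Check that didn't agree:** I expected up to 12 N just before each snap, but the force samples, taken every 1.5 mm, mostly showed almost nothing (3.5 N at most). I judged the snaps from the pictures and the stop height, not from the force.

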